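Seat a box lid in the dusting jig and blow it clean

ROBOT

A 6-joint arm with a two-finger parallel gripper is mounted at the origin on the work surface. World frame = base frame: x ahead of the robot, y to its left, z up, the work surface at z = 0. Lengths are in m, angles in degrees, forces in N, time in s.
With the tool pointing down it reaches from about 0.3 to 0.75 m from the base axis. Payload 8.5 kg.
Tool frame: the origin (TCP) lies midway between the tips of the shut fingers; the grasp point (between the pads) lies 19 mm behind it (env.grasp_offset is the distance from the TCP to the grasp point, in m); z points along the fingers, y is the line along which they close (so a half turn about z gives the same grasp; the last joint's range is limited). The gripper opens to 85 mm and grips with 20 to 120 N. Pads are 22 mm wide; open, the fingers measure 114 mm over their backs; the gripper's body (76 mm by 85 mm) begins 54 mm behind the grasp point. The pads swing forward as they close: fully open they stand 13 mm farther back than shut.
Start: joints at [-88.195, 21.807, 74.336, -0, 83.858, -12.336], TCP at [0.134, -0.533, 0.231] pointing down, gripper open.
Joint ranges: [-178.18, 178.18], [-50.72, 133.34], [12.68, 142.11], [-81.47, 261.47], [9.98, 163.14], [-165.26, 165.26]. Speed limits (degrees/s): [136.94, 136.94, 180, 180, 180, 180].

INTERFACE

Orientations are given as a 3x3 rotation matrix whose columns are the frame's x, y, z axes.
In Python, from rig import env gives the robot as it stands.
- The arm moves only by the tool servo_tool, never from a script. Its argument "deltas" is text: rows parted by semicolons, each of 7 numbers parted by spaces: the opening, from 0 (shut) to 1 (fully open), then the shift along the tool's x, y, z in mm, then the turn, a rotation vector about the tool's x, y, z in rad. A call has 1 to 8 rows; each row shifts and turns the commanded pose from where the row before left it, along the tool's axes as they then stand; what a row does not reach is not made up. A row lasts 1/12 s, in which the tool goes at most 41.7 mm and 7.16 degrees, less where a joint would pass 70% of its speed; a pose out of reach is approached as far as the arm can. A call is refused whole if a number of a shift passes 41.7 or a number of a turn 0.125, either way. A call with a gripper value outside its range is refused whole. The fingers move at their own pace and stop on an object; "newtons" is the grip in N (left out, the last holds). Time passes only in rows, so rows that do not move let the fingers close. It gives the time, the measured TCP pose, the force, the opening and the grip force at its end, in the units of the state.
- env.observe(): the state, without advancing time (a new reading comes with each control period).
- env.get_image(name): name is "scene" or "top" or "wrist"; returns a dict with "img" (400x640x3 uint8, red, green, blue), "depth" (400x640 float32, m along the optical axis (not along the pixel's ray), 0 where there is no reading), "camera_matrix" (3x3 intrinsics, pixels), "world_to_cam" (4x4, takes a point from world to camera coordinates). Camera axes: x right, y down, z forward; pixel columns grow to the right and rows downward; lengths in m; the calibration is good to about 2 mm. A picture is of the moment at which its call begins.
- env.close_job(): hands the job in; it is judged then, once.
Trained networks look in a picture, given as the dict that the camera call returned (one of the last four; its "shot" number tells which), for a name from the list of things; names that differ only in an ending like _2 or _b are one class to them, and where a whole thing is asked for, a point or a joint stands for the part that bears it (a point fixed in the world has none). Each returns a list of dicts, best first, with "conf" (0 to 1); they miss things now and then, are a little off and sometimes report something else, mostly with a low value. They report only what shows in the picture. A call takes as long as a camera call. They do not tell look-alikes from the thing itself.
- env.spot_in(name, picture): "bbox" ([centre column, centre row, width, height] in pixels, round what is visible of it).
- env.spot_point(name, picture): "uv" ([column, row] in pixels: a listed point, or the origin of a listed thing).
The state is a dict: "time_s": time; "q": joint angles; "qvel": joint speeds; "joint_efforts": joint torques, N m; "position": TCP position; "tool_rot": TCP orientation; "ft_force": force on the tool from outside, world axes, zero at the start; "wrist_torque": the same for the moment, N m; "grip_width": finger opening in m; "gripper_force": force on a finger pad.
Only numpy, scipy, OpenCV 4.12 (cv2) and the standard library are available. Lean on these libraries where they do the work, as an engineer would, in place of code of your own. Each camera call takes 0.05 s, during which the arm holds its last target. There are 200 camera calls.

TASK

Put the house-shaped wooden lid, red handle up, into the sloping house-shaped pocket of the dusting jig so that it lies fully home, flat on the blue floor of the pocket, and let go of it. Then squeeze the trigger of the orange air gun all the way, keep it squeezed for a good second to blow the dust off, and let it spring back, leaving the lid seated in the jig. Leave the plain lid, the tin, the bottle and the brush pot standing where they are.

Things in the scene. Friction and masses are not known exactly. Their poses are not given: they have to be found in the camera images.
- house_lid: Loose pale wooden lid, 12 mm thick, 90 g, house-shaped: rectangle x -43 to +23, y -35 to +35 mm, then a right-angled gable with its point at x = +58. Red bar handle on top: x -20 to +20, y -7 to +7, z 12 to 38 mm. Origin on the underside below the handle's middle; +x to the gable point, +z up. Starts flat on the table, handle up.
- pocket: House-shaped pocket of the fixed jig: blue floor, brown rim 10 mm high (outside y +-51, x -63 to +82 mm), 1.75 mm of play round the lid. Slopes 25 degrees: +x down the slope, away from the robot, to the gable point, +z the floor's normal, y level. Origin on the floor, 62 mm above the table, where the lid's origin lies when seated with axes parallel to these.
- scoop (a point): Middle of the green dust scoop on the pocket's -y side (frame parallel to pocket, at x 6, y -98, z 22 mm of it). It spans x -56 to +68, y -82 to -114 mm and stands to z = +55 mm of pocket; a 40 mm black duct stub sticks out behind it to y = -144.
- nozzle (a point): Tip of the air gun's thin steel nozzle, beside the pocket on its +y side, about 94 mm above the table. Frame parallel to airgun.
- airgun: Fixed orange pistol-shaped air gun lying on its side, its plane sloping 25 degrees like the jig. Origin 122 mm above the table; +z normal of its plane, -y where the nozzle points, -x (up the slope) where the grip points. Barrel 30 mm thick along y at x = +45, y -30 to +80 mm. Grip x -70 to +38, y +3 to +33, z -14 to +14 mm; below it only the table. A steel pipe carries the barrel's +y end.
- squeeze (a point): Point fixed on the gun (frame parallel to airgun) at x -8, y +12.5, z 0 mm of it: midway between the grip's back and the outer face of the squeezed trigger, a place to pinch both together: 41 mm thick when squeezed, 56 mm with the trigger at rest (it stands out on the -y side).
- trigger_face (a point): Point on the outer (-y) face of the black trigger, 36 mm from its hinge. The trigger is a flat lever 55 mm long, 8 mm thick, 16 mm high (z), hinged at x +28, y -4 mm of airgun and running to -x; at rest it splays 0.33 rad to -y, squeezed it is parallel to the grip.
- trigger (a joint): Trigger of the air gun: 0 rad at rest, 0.33 rad fully squeezed against the grip; a spring (2 N at rest, about 8 N fully squeezed at the trigger's end) returns it.
- plain_lid: Bystander: rectangular pale wooden lid 100 x 70 x 12 mm (x, y, z) with a dark round knob to z = 32 mm. Origin at the centre of its underside.
- tin: Bystander: varnish tin, 70 mm across, 75 mm high, standing. Origin at the centre of its underside.
- bottle: Bystander: white bottle with blue cap, 56 mm across, 125 mm high, standing. Origin at the centre of its underside.
- brush_pot: Bystander: blue pot, 64 mm across, 85 mm high, with wooden handles sticking out of it up to 147 mm above the table; stands on the table close to the jig on the robot's side (-x). Origin at the centre of its underside.
There are look-alikes about, which are no part of the job. What is shaped like the part that bears nozzle but purple or turquoise is not meant.

How it is judged (in metres and radians):
On the way, in this order (a step that is already met when the one before it is completed fails the run):
1. the house-shaped lid lies fully home in the pocket, let go (x of house_lid in the frame of pocket between -0.005 and 0.005 m and y of house_lid in the frame of pocket between -0.005 and 0.005 m and z of house_lid in the frame of pocket between -0.003 and 0.003 m and angle between the z axis of house_lid and the z axis of pocket, either way round below 0.05 rad and angle between the x axis of house_lid and the x axis of pocket, either way round below 0.09 rad and angle between house_lid's own z axis and vertical below 0.8 rad and contact force between the fingers and house_lid below 0.2 N and value of joint trigger below 0.08 rad), for 0.2 s.
2. with the lid in the pocket, the trigger is squeezed home and kept so for more than half a second (value of joint trigger above 0.27 rad and x of house_lid in the frame of pocket between -0.005 and 0.005 m and y of house_lid in the frame of pocket between -0.005 and 0.005 m and z of house_lid in the frame of pocket between -0.003 and 0.003 m and angle between the z axis of house_lid and the z axis of pocket, either way round below 0.05 rad and angle between the x axis of house_lid and the x axis of pocket, either way round below 0.09 rad and angle between house_lid's own z axis and vertical below 0.8 rad), for 0.6 s.
At the end, for the whole second after the job is handed in: The house-shaped lid rests in the pocket (origin within 5 mm along x and y, 3 mm along the normal, flat within 0.05 rad, square within 0.09 rad), the trigger is back below 0.05 rad, and plain lid, tin, bottle and brush pot stand within 40 mm of their start, tilted below 0.3 rad (x of house_lid in the frame of pocket between -0.005 and 0.005 m and y of house_lid in the frame of pocket between -0.005 and 0.005 m and z of house_lid in the frame of pocket between -0.003 and 0.003 m and angle between the z axis of house_lid and the z axis of pocket, either way round below 0.05 rad and angle between the x axis of house_lid and the x axis of pocket, either way round below 0.09 rad and angle between house_lid's own z axis and vertical below 0.8 rad and linear speed of house_lid below 0.02 m/s and value of joint trigger below 0.05 rad and distance of each of plain_lid, tin, bottle, brush_pot from where it was at the start of the episode below 0.04 m and angle between each of plain_lid, tin, bottle, brush_pot's own z axis and vertical below 0.3 rad); the robot touches nothing.
It fails at once if the plain lid is shoved more than 40 mm or tipped (distance of plain_lid from where it was at the start of the episode above 0.04 m or angle between plain_lid's own z axis and vertical above 0.5 rad).
It fails at once if the tin is shoved more than 40 mm or tipped (distance of tin from where it was at the start of the episode above 0.04 m or angle between tin's own z axis and vertical above 0.5 rad).
It fails at once if the bottle is shoved more than 40 mm or tipped (distance of bottle from where it was at the start of the episode above 0.04 m or angle between bottle's own z axis and vertical above 0.5 rad).
It fails at once if the brush pot is shoved more than 40 mm or tipped (distance of brush_pot from where it was at the start of the episode above 0.04 m or angle between brush_pot's own z axis and vertical above 0.5 rad).
It fails at once if the air gun is squeezed home while the lid is not in the pocket (value of joint trigger above 0.27 rad and distance between house_lid and pocket above 0.02 m).
It also fails if it takes over 58 s, if anything falls off the work surface, if the arm or the gripper's body presses on something with over 40 N, if the wrist force passes 120 N, or if a joint passes its speed limit or range.

## Working session

There is one attempt and no reset: what is moved stays moved. The work goes in short steps, Python scripts to look and compute and a tool call to move; the robot and the scene stay as the last step left them, time stands still between calls to the robot, and variables do not carry over. Pictures are saved under pics/ and viewed, at most 10 in all, crops included, and the job is handed in when it is done.

Besides the shell and the picture viewer there is one more tool, called as name(argument=value, ...) on one line, values as JSON. servo_tool: Moves the arm, as the interface text tells. Its arguments: {"type":"object","properties":{"deltas":{"type":"string"},"newtons":{"type":"number"}},"required":["deltas"]}

```bash
ls; mkdir -p pics
cat > h.py <<'E'
import numpy as np, cv2
from rig import env
def save(p,name): cv2.imwrite('pics/'+name,cv2.cvtColor(p['img'],cv2.COLOR_RGB2BGR))
def world(p,uv,depth=None):
    u,v=uv; K=p['camera_matrix']
    if depth is None:
        d=p['depth'][int(round(v))-1:int(round(v))+2,int(round(u))-1:int(round(u))+2]; d=d[d>0]; depth=np.median(d) if d.size else np.nan
    c=np.array([(u-K[0,2])/K[0,0]*depth,(v-K[1,2])/K[1,1]*depth,depth,1])
    return (np.linalg.inv(p['world_to_cam'])@c)[:3]
def ray(p,uv,z):
    a=world(p,uv,0.1);b=world(p,uv,1.0); return a+(b-a)*(z-a[2])/(b[2]-a[2])
def proj(p,X):
    c=p['world_to_cam']@np.append(X,1); k=p['camera_matrix']@c[:3]; return k[:2]/k[2]
E
python3 - <<'E'
from h import *
np.set_printoptions(precision=4,suppress=True)
for n in ['scene','top']:
    p=env.get_image(n); save(p,n+'0.png'); print(n,np.linalg.inv(p['world_to_cam'])[:3,3])
    for t in ['house_lid','pocket','scoop','nozzle','airgun','squeeze','trigger_face','plain_lid','tin','bottle','brush_pot']:
        for r in env.spot_point(t,p)[:3]: print(t,np.round(r['uv']),round(r['conf'],2),world(p,r['uv']))
E
```

```text
pics
scene [0.9864 0.8213 0.7267]
house_lid [271. 199.] 0.87 [ 0.5854 -0.1675  0.0127]
pocket [347. 234.] 0.58 [0.5141 0.1312 0.0635]
scoop [316. 216.] 0.97 [0.5412 0.0245 0.0591]
scoop [417. 245.] 0.53 [0.4587 0.314  0.1386]
nozzle [483. 237.] 0.88 [0.1589 0.2584 0.0018]
nozzle [206. 249.] 0.8 [0.8437 0.0741 0.1074]
nozzle [176. 180.] 0.73 [ 0.7993 -0.4295  0.0002]
airgun [529. 240.] 0.86 [0.0595 0.3238 0.0007]
airgun [196. 182.] 0.8 [ 0.7883 -0.1812  0.1262]
airgun [235. 252.] 0.61 [0.8005 0.1435 0.1342]
squeeze [413. 247.] 0.94 [0.4678 0.313  0.1364]
squeeze [240. 247.] 0.89 [0.7873 0.1427 0.1403]
squeeze [201. 183.] 0.6 [ 0.7843 -0.1502  0.1363]
trigger_face [403. 241.] 0.67 [0.4695 0.2819 0.1293]
trigger_face [197. 181.] 0.63 [ 0.7871 -0.1814  0.1264]
trigger_face [520. 234.] 0.6 [0.0589 0.2949 0.0004]
plain_lid [244. 174.] 0.71 [ 0.6024 -0.3445  0.0131]
tin [316. 180.] 0.97 [ 0.4386 -0.1622  0.0391]
bottle [289. 164.] 0.69 [ 0.4524 -0.3218  0.0189]
brush_pot [383. 237.] 0.91 [0.4061 0.142  0.0176]
top [0.4126 0.0228 1.5168]
house_lid [402. 172.] 0.58 [ 0.5853 -0.1883  0.0397]
p
[... 228 characters left out ...]
0.0992]
airgun [401. 101.] 0.85 [ 0.8039 -0.1961  0.0026]
airgun [229. 218.] 0.69 [0.4613 0.3016 0.1129]
airgun [289.  98.] 0.68 [0.7861 0.1276 0.1374]
squeeze [226. 219.] 0.96 [0.4579 0.305  0.1396]
squeeze [288. 100.] 0.89 [0.7784 0.13   0.1425]
squeeze [183. 309.] 0.83 [0.223  0.4195 0.14  ]
trigger_face [195. 307.] 0.59 [0.2256 0.3906 0.1274]
trigger_face [234. 216.] 0.58 [0.4673 0.2839 0.1321]
trigger_face [406.  99.] 0.42 [ 0.7753 -0.1907  0.1356]
plain_lid [456. 167.] 0.66 [ 0.5975 -0.3474  0.0314]
tin [407. 225.] 0.93 [ 0.4332 -0.1904  0.075 ]
tin [326. 185.] 0.57 [0.5529 0.0336 0.0478]
bottle [455. 219.] 0.6 [ 0.4472 -0.326   0.082 ]
brush_pot [298. 244.] 0.58 [0.3868 0.1131 0.0873]
```

View pics/top0.png

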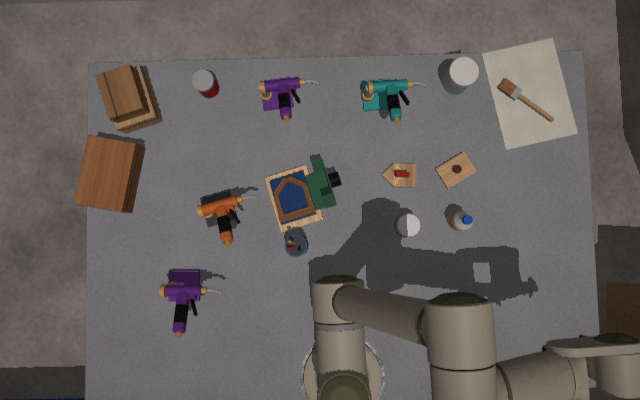

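View pics/scene0.png

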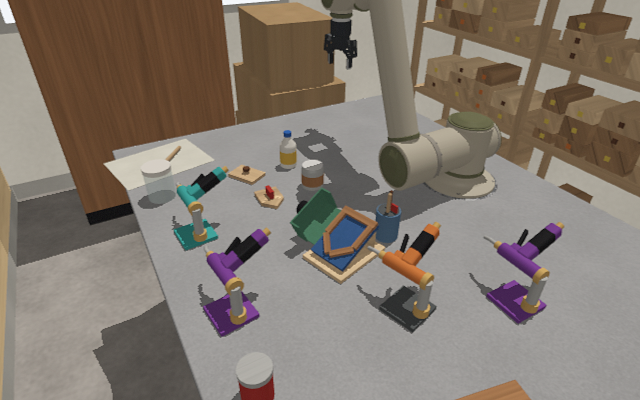

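Look-alikes, in top-view pixels:
- **Guns:** orange (222,215) is the one I want. The purple ones at (283,97) and (182,292) and the turquoise one at (388,95) are decoys.
- **Lids:** the house lid with red handle at (402,174) is the one I want, with its gable towards the left (+y). The plain lid with the round knob is at (456,168).
- **Other things:** the pocket is at (292,197), the brush pot at (296,243), the tin at (408,225) and the bottle at (460,218).

Next I'll check that choice in one crop and get better poses.

Run:
```python
from h import *
np.set_printoptions(precision=4,suppress=True)
s=env.observe(); print(s['tool_rot'],s['position'],env.grasp_offset)
t=env.get_image('top'); sc=env.get_image('scene')
c=np.hstack([cv2.resize(t['img'][150:270,185:345],(480,360),interpolation=cv2.INTER_CUBIC),cv2.resize(t['img'][140:240,365:485],(320,360),interpolation=cv2.INTER_CUBIC)])
cv2.imwrite('pics/crop1.png',c[:,:,::-1])
for p,nm in((t,'top'),(sc,'scene')):
    print(nm,'lid',ray(p,env.spot_point('house_lid',p)[0]['uv'],0),'pocket',ray(p,env.spot_point('pocket',p)[0]['uv'],0.062))
    hsv=cv2.cvtColor(p['img'],cv2.COLOR_RGB2HSV)
    vv,uu=np.mgrid[:400,:640]; K=p['camera_matrix']; d=p['depth']
    P=np.stack([(uu-K[0,2])/K[0,0]*d,(vv-K[1,2])/K[1,1]*d,d,np.ones_like(d)],-1)@np.linalg.inv(p['world_to_cam']).T
    P=P[...,:3]; print('f',K[0,0])
    near=lambda c,r:np.linalg.norm(P[...,:2]-c,axis=-1)<r
    m=near((.585,-.188),.08)&((hsv[...,0]<8)|(hsv[...,0]>172))&(hsv[...,1]>150)&(P[...,2]>.03); print('handle',m.sum(),P[m].mean(0))
    r=cv2.minAreaRect((P[m][:,:2]*1000).astype(np.float32)); print(r)
    m=near((.585,-.188),.09)&(P[...,2]>.006)&(P[...,2]<.018); q=P[m]; print('lid',m.sum(),cv2.minAreaRect((q[:,:2]*1000).astype(np.float32)))
    m=near((.52,.133),.1)&(hsv[...,0]>100)&(hsv[...,0]<125)&(hsv[...,1]>100)&(P[...,2]<.12)&(P[...,2]>.02); q=P[m];c0=q.mean(0); n=np.linalg.svd(q-c0)[2][2]; n*=np.sign(n[2]); print('floor',m.sum(),c0,n,np.degrees([np.arccos(n[2]),np.arctan2(n[1],n[0])]))
```

```text
[[ 0.9697  0.2443  0.    ]
 [ 0.2443 -0.9697  0.    ]
 [ 0.     -0.     -1.    ]] [ 0.1344 -0.5333  0.2313] 0.0187
top lid [ 0.585  -0.1899  0.    ] pocket [0.5164 0.1336 0.062 ]
f 512.7653190682045
handle 66 [ 0.5809 -0.1886  0.0385]
((580.8142700195312, -189.1885986328125), (38.659481048583984, 13.175485610961914), 87.0809097290039)
lid 677 ((588.2197265625, -187.68069458007812), (176.32598876953125, 161.0908660888672), 69.44659423828125)
floor 802 [0.5275 0.1329 0.0562] [0.4092 0.1112 0.9056] [25.0926 15.2017]
scene lid [ 0.5798 -0.1926  0.    ] pocket [0.5113 0.121  0.062 ]
f 431.3669093166989
handle 44 [ 0.584  -0.1821  0.0364]
((582.6589965820312, -183.6739959716797), (40.73554992675781, 12.079668998718262), 87.00077819824219)
lid 343 ((582.181640625, -181.62660217285156), (104.0899429321289, 70.82089233398438), 85.43811798095703)
floor 1199 [0.5324 0.1391 0.0529] [0.4047 0.1252 0.9058] [25.0661 17.1856]
```

View pics/crop1.png

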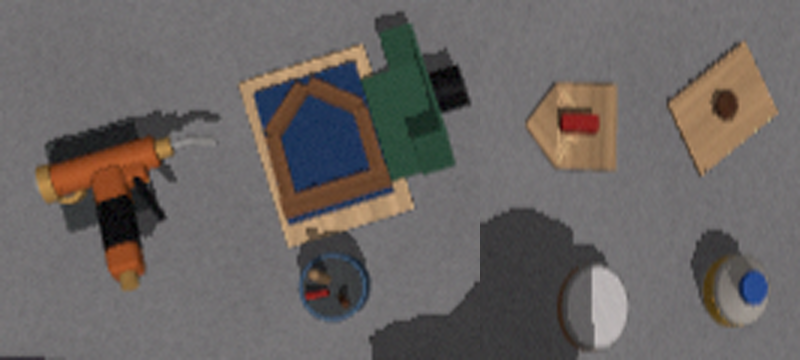

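The crop confirms my picks. The orange gun with the black trigger is at left, next to the blue pocket with its brown house-shaped rim and the green scoop. The house lid with the red handle (gable towards +y, yaw about 87°) is at crop (580,123), clearly not the plain lid with the dark knob at (725,103). I'll move above the lid.

servo_tool(deltas="1 36 -16.5 -5 0 0 0;1 36 -16.5 -5 0 0 0;1 36 -16.5 -5 0 0 0;1 36 -16.5 -5 0 0 0;1 36 -16.5 -5 0 0 0;1 36 -16.5 -5 0 0 0;1 36 -16.5 -5 0 0 0;1 36 -16.5 -5 0 0 0", newtons=40)

```text
time_s: 2.17
position: [0.3826, -0.3334, 0.2718]
tool_rot: [[0.97, 0.244, 0.0], [0.244, -0.97, -0.0], [0.0, 0.0, -1.0]]
ft_force: [0.6, -1.1, -0.0]
grip_width: 0.0852
gripper_force: 0.0
```

servo_tool(deltas="1 36 -16.5 -5 0 0 0;1 36 -16.5 -5 0 0 0;1 36 -16.5 -5 0 0 0;1 36 -16.5 -5 0 0 0;1 36 -16.5 -5 0 0 0;1 36 -16.5 -5 0 0 0")

```text
time_s: 2.67
position: [0.5679, -0.1845, 0.3017]
tool_rot: [[0.97, 0.244, 0.0], [0.244, -0.97, -0.0], [0.0, 0.0, -1.0]]
ft_force: [1.2, -1.3, 0.0]
grip_width: 0.0854
gripper_force: 0.0
```

servo_tool(deltas="1 0 0 0 0 0 -0.12;1 0 0 0 0 0 -0.12;1 0 0 0 0 0 -0.12;1 0 0 0 0 0 -0.12;1 0 0 0 0 0 -0.12;1 0 0 0 0 0 -0.12;1 0 0 0 0 0 -0.12;1 0 0 0 0 0 -0.12")

```text
time_s: 3.33
position: [0.5666, -0.1862, 0.3013]
tool_rot: [[0.35, 0.937, -0.0], [0.937, -0.35, 0.0], [0.0, -0.0, -1.0]]
ft_force: [0.1, -0.3, 0.2]
grip_width: 0.0855
gripper_force: 0.0
```

servo_tool(deltas="0.5 0 0 0 0 0 -0.104;0.5 0 0 0 0 0 -0.104;0.5 0 0 0 0 0 -0.104;0.5 0 0 0 0 0 0")

```text
time_s: 3.67
position: [0.5666, -0.1862, 0.3013]
tool_rot: [[0.048, 0.999, -0.0], [0.999, -0.048, 0.0], [0.0, -0.0, -1.0]]
ft_force: [-0.3, 0.1, -0.3]
grip_width: 0.0426
gripper_force: 0.0
```

```bash
cat >> h.py <<'E'
def cloud(p):
    vv,uu=np.mgrid[:400,:640]; K=p['camera_matrix']; d=p['depth']
    P=np.stack([(uu-K[0,2])/K[0,0]*d,(vv-K[1,2])/K[1,1]*d,d,np.ones_like(d)],-1)@np.linalg.inv(p['world_to_cam']).T
    return P[...,:3], d>0, cv2.cvtColor(p['img'],cv2.COLOR_RGB2HSV)
def delta(T,R=None):
    "shift along tool axes (mm) and rotvec (rad) from present measured pose to TCP target T, R"
    from scipy.spatial.transform import Rotation as Ro
    s=env.observe(); A=np.array(s['tool_rot']); d=A.T@(np.array(T)-s['position'])*1000
    return d, (Ro.from_matrix(A.T@R).as_rotvec() if R is not None else None)
E
python3 - <<'E'
from h import *
np.set_printoptions(precision=4,suppress=True)
p=env.get_image('wrist'); save(p,'w1.png'); print(np.linalg.inv(p['world_to_cam']))
print(env.observe()['position'],env.observe()['q'])
P,ok,hsv=cloud(p)
near=np.linalg.norm(P[...,:2]-(.583,-.188),axis=-1)<.09
m=ok&near&((hsv[...,0]<8)|(hsv[...,0]>172))&(hsv[...,1]>150)&(P[...,2]>.034); print(m.sum(),P[m].mean(0) if m.any() else 0)
if m.any(): print(cv2.minAreaRect((P[m][:,:2]*1000).astype(np.float32)))
m=ok&near&(P[...,2]>.007)&(P[...,2]<.017)
if m.any(): print(m.sum(),cv2.minAreaRect((P[m][:,:2]*1000).astype(np.float32)),np.median(P[m][:,2]))
E
```

```text
[[ 0.9989 -0.0451 -0.016   0.5699]
 [-0.0479 -0.946  -0.3207 -0.1036]
 [-0.0007  0.3211 -0.9471  0.444 ]
 [ 0.      0.      0.      1.    ]]
[ 0.5667 -0.1862  0.3013] [-29.5491  24.6563  58.3435  -0.0011  97.0069 -26.4588]
253 [ 0.5818 -0.1872  0.0377]
((581.7496948242188, -187.421630859375), (38.53711700439453, 13.298868179321289), 87.60516357421875)
2171 ((582.5316772460938, -181.2936248779297), (100.69048309326172, 69.34595489501953), 86.91064453125) 0.011975377326237102
```

View pics/w1.png

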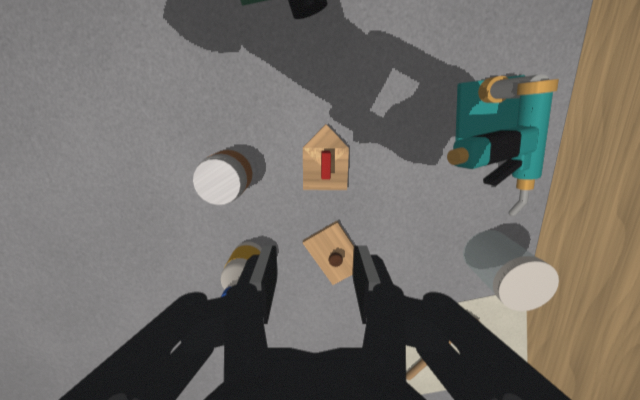

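The wrist view shows the lid at (326,160) with the red handle at (326,165), the plain lid at (333,255), and the tin at (218,180) well clear. Going down onto the handle and gripping.

servo_tool(deltas="0.5 -0.15 2.2 35 0 0 0;0.5 -0.15 2.2 35 0 0 0;0.5 -0.15 2.2 35 0 0 0;0.5 -0.15 2.2 35 0 0 0;0.5 -0.15 2.2 35 0 0 0;0.5 -0.15 2.2 35 0 0 0;0.5 -0.15 2.2 35 0 0 0;0.5 0 0 20 0 0 0")

```text
time_s: 4.38
position: [0.5809, -0.1874, 0.0326]
tool_rot: [[0.056, 0.998, -0.004], [0.998, -0.056, 0.002], [0.002, -0.004, -1.0]]
ft_force: [-0.5, -0.6, -0.3]
grip_width: 0.0424
gripper_force: 0.0
```

servo_tool(deltas="0.5 0 0 10 0 0 0;0.5 0 0 10 0 0 0;0.5 0 0 0 0 0 0;0 0 0 0 0 0 0;0 0 0 0 0 0 0;0 0 0 0 0 0 0;0 0 0 0 0 0 0;0 0 0 0 0 0 0", newtons=70)

```text
time_s: 5.05
position: [0.5828, -0.1885, 0.0181]
tool_rot: [[0.052, 0.999, 0.003], [0.999, -0.052, -0.002], [-0.001, 0.003, -1.0]]
ft_force: [1.0, 0.9, 5.9]
grip_width: 0.0126
gripper_force: 70.6
```

servo_tool(deltas="0 0 0 -25 0 0 0;0 0 0 -41 0 0 0;0 0 0 -41 0 0 0;0 0 0 -41 0 0 0;0 0 0 -41 0 0 0;0 0 0 -41 0 0 0;0 0 0 -41 0 0 0;0 0 0 -41 0 0 0")

```text
time_s: 5.72
position: [0.5812, -0.1876, 0.3312]
tool_rot: [[0.052, 0.999, 0.001], [0.999, -0.052, -0.001], [-0.0, 0.001, -1.0]]
ft_force: [0.4, -0.5, -0.8]
grip_width: 0.0121
gripper_force: 69.5
```

servo_tool(deltas="0 32 -10.7 0 0 0 0;0 32 -10.7 0 0 0 0;0 32 -10.7 0 0 0 0;0 32 -10.7 0 0 0 0;0 32 -10.7 0 0 0 0;0 32 -10.7 0 0 0 0;0 32 -10.7 0 0 0 0;0 0 0 0 0 0 0")

```text
time_s: 6.38
position: [0.5168, 0.0442, 0.3296]
tool_rot: [[0.047, 0.999, 0.001], [0.999, -0.047, 0.001], [0.001, 0.001, -1.0]]
ft_force: [-0.1, -0.0, -0.6]
grip_width: 0.0126
gripper_force: 69.5
```

Run:
```python
from h import *
np.set_printoptions(precision=4,suppress=True)
p=env.get_image('wrist'); save(p,'w2.png'); np.savez('w2.npz',**{k:p[k] for k in('img','depth','camera_matrix','world_to_cam')}); print(p['camera_matrix'][0,0])
s=env.observe();print(s['position'],s['grip_width'])
for t in ['pocket','house_lid','scoop','squeeze','trigger_face','nozzle','airgun']:
    for r in env.spot_point(t,p)[:2]: print(t,np.round(r['uv'],1),round(r['conf'],2),world(p,r['uv']))
P,ok,hsv=cloud(p)
m=ok&(np.linalg.norm(P[...,:2]-(.52,.133),axis=-1)<.1)&(hsv[...,0]>100)&(hsv[...,0]<125)&(hsv[...,1]>100)&(P[...,2]<.12)&(P[...,2]>.02)
q=P[m];c0=q.mean(0)
for _ in range(3):
    n=np.linalg.svd(q-c0,full_matrices=False)[2][2]; r=(q-c0)@n; q=q[abs(r-np.median(r))<.003]; c0=q.mean(0)
n*=np.sign(n[2]); print('floor',len(q),c0,n,np.degrees([np.arccos(n[2]),np.arctan2(n[1],n[0])]))
```

```text
282.8104820570784
[0.5177 0.042  0.3294] 0.012444129120199128
pocket [313.7  99.5] 0.94 [0.5194 0.1342 0.0593]
house_lid [315.6 244.5] 0.83 [0.5174 0.0627 0.3495]
scoop [340.3 169.2] 0.87 [0.5551 0.0326 0.0487]
squeeze [549.9  84.4] 0.97 [0.7709 0.1359 0.1484]
squeeze [494.3 304.6] 0.97 [ 0.755  -0.1445  0.1496]
trigger_face [499.9 319.2] 0.6 [ 0.7799 -0.1856  0.1324]
trigger_face [548.6 110.9] 0.57 [0.7851 0.1082 0.136 ]
nozzle [553.3 157.8] 0.89 [0.9163 0.0245 0.0003]
nozzle [506.6 333.8] 0.75 [ 0.8216 -0.247   0.0988]
airgun [501.3 305.5] 0.92 [ 0.7699 -0.152   0.143 ]
airgun [550.4  95.7] 0.63 [ 0.8904  0.1236 -0.0003]
floor 3842 [0.5253 0.1339 0.0569] [0.406  0.1174 0.9063] [25.0008 16.1289]
```

View pics/w2.png

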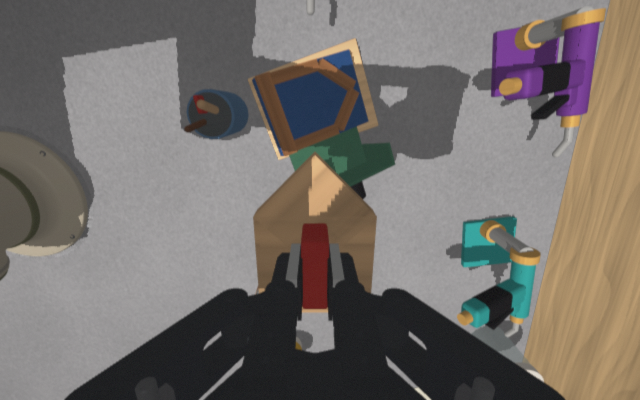

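The wrist view shows the lid firmly held (tip at (316,155), eaves at (254,217) and (376,214)), and the pocket fully visible around (313,100). Next I'll fit the rim outline and the held lid's outline in the same picture.

```bash
cat >> h.py <<'E'
from scipy.optimize import minimize
def hpoly(off=0): # house outline grown by off (mm)
    b=-43-off; s=35+off; t=58+off*2**.5
    return np.array([[b,-s],[t-s,-s],[t,0],[t-s,s],[b,s]])
def frame(n,yaw):
    z=n/np.linalg.norm(n); y=np.array([-np.sin(yaw),np.cos(yaw),0]); y-=z*(y@z); y/=np.linalg.norm(y); return np.column_stack([np.cross(y,z),y,z])
def rect(p,O,R,h,half=100,step=.5):
    "depth minus expected, on the plane z=h of frame O,R; mm"
    g=np.arange(-half,half,step); X,Y=np.meshgrid(g,g)
    W=np.stack([X,Y,0*X+h],-1)/1000@R.T+O
    C=W@p['world_to_cam'][:3,:3].T+p['world_to_cam'][:3,3]; K=p['camera_matrix']
    u=(K[0,0]*C[...,0]/C[...,2]+K[0,2]).astype(np.float32); v=(K[1,1]*C[...,1]/C[...,2]+K[1,2]).astype(np.float32)
    d=cv2.remap(p['depth'],u,v,cv2.INTER_NEAREST,borderValue=0)
    return np.where(d>0,(d-C[...,2])*1000,np.nan)
def ras(poly,par,half=100,step=.5):
    c,s=np.cos(par[2]),np.sin(par[2]); q=poly@np.array([[c,s],[-s,c]])+par[:2]
    n=int(2*half/step); im=np.zeros((n,n),np.uint8); cv2.fillPoly(im,[np.round((q+half)/step*16).astype(np.int32)],255,cv2.LINE_AA,4); return im/255.
def fit(e,inn,out,inside,outside,x0=(0,0,0)):
    "mask inside: wanted inside inn; mask outside: wanted between inn and out"
    def cost(par):
        a=ras(inn,par); b=ras(out,par)-a
        return -(a*inside).sum()-(b*outside).sum()
    r=None
    for k in range(3):
        x0=minimize(cost,x0,method='Nelder-Mead',options=dict(initial_simplex=np.array(x0)+np.vstack([np.zeros(3),np.diag([5,5,.08])/(1+k*1.5)]))).x
    return x0,cost(x0)
E
cat > f2.py <<'E'
from h import *
np.set_printoptions(precision=4,suppress=True)
p=dict(np.load('w2.npz')); s=env.observe()
R=frame(np.array([.406,.1174,.9063]),np.radians(16.1)); 
O=np.array([.518,.134,0]); c0=np.array([.5253,.1339,.0569]); O[2]=c0[2]-((O-c0)[:2]@R[:2,2])/R[2,2]
e=rect(p,O,R,10); rim=(abs(e)<4)*1.; fl=((e>5)&(e<20))*1.
par,c=fit(e,hpoly(1.75),hpoly(11),fl-rim,rim-fl); On=O+R[:,:2]@par[:2]/1000
print('pocket',par,O,On,'yaw fix deg',np.degrees(par[2]),'floor z at origin',On[2])
A=np.array(s['tool_rot']); L=np.column_stack([A[:,0],-A[:,1],-A[:,2]]) # lid axes guess
Ol=s['position']-L[:,2]*.018
P,ok,_=cloud(p); q=(P-Ol)@L*1000; m=ok&(abs(q[...,2]-12)<6)&(abs(q[...,0]-25)<40)&(abs(q[...,1])<40)&((abs(q[...,1])>20)|(q[...,0]>35))
q=q[m]; co=np.linalg.lstsq(np.c_[q[:,:2],np.ones(len(q))],q[:,2],rcond=None)[0]; print('lid plane slopes, h',co,len(q))
h=co[2]; e=rect(p,Ol,L,h); on=(abs(e)<4)*1.; off=(e>15)*1.
par,c=fit(e,hpoly(0),hpoly(10),on-off,off-on); print('lid in tool-lid frame',par,h)
vis=np.zeros((400,800,3),np.uint8); vis[:,:400]=(on*100)[...,None]+ (off*200)[...,None]
vis[:,:400,2]=np.maximum(vis[:,:400,2],0); vis[:,400:]=0
b=ras(hpoly(0),par); vis[:,:400,1]=(b*255)
cv2.imwrite('pics/fit.png',vis[:,:400])
E
python3 f2.py
```

```text
pocket [-5.6637 -2.9186 -0.0041] [0.518  0.134  0.0602] [0.5139 0.1298 0.0626] yaw fix deg -0.23434517449341466 floor z at origin 0.06255148094350314
lid plane slopes, h [-0.0058  0.     13.5938] 6233
lid in tool-lid frame [6.5691 3.3456 0.0124] 13.593789955724388
```

```bash
python3 - <<'E'
from h import *
env.get_image('wrist');p=env.get_image('wrist'); np.savez('w2.npz',**{k:p[k] for k in('img','depth','camera_matrix','world_to_cam')}); print(env.observe()['position'],env.observe()['qvel'])
E
python3 f2.py
```

```text
[0.51900441 0.03894051 0.32818653] [ 0.25525818 -0.18540173  0.07902052  0.02359631 -0.03049897  0.05888408]
pocket [-5.4577 -2.5351  0.022 ] [0.518  0.134  0.0602] [0.514  0.1302 0.0625] yaw fix deg 1.261672531699578 floor z at origin 0.06246436066828339
lid plane slopes, h [-0.0067  0.0018 12.1058] 5321
lid in tool-lid frame [ 0.9696  0.8334 -0.0027] 12.10580663315379
```

View pics/fit.png

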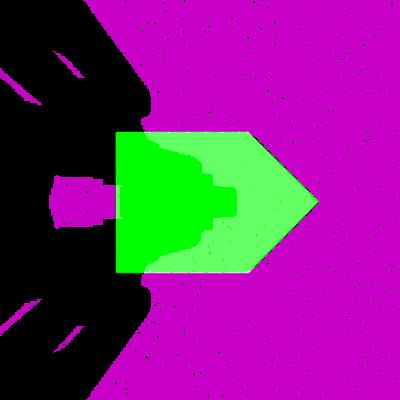

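```bash
cat >> h.py <<'E'
def pframe(yaw=16.1):
    y=np.radians(yaw); t=np.radians(25); return frame(np.array([np.sin(t)*np.cos(y),np.sin(t)*np.sin(y),np.cos(t)]),y)
FL=np.diag([1,-1,-1.])
E
python3 - <<'E'
from h import *
np.set_printoptions(precision=4,suppress=True)
R=pframe(); T=np.array([.514,.130,.0625])+R@[-.06,0,.14]
print(T,delta(T,R@FL),R,env.observe()['position'])
E
```

```text
[0.5186 0.1313 0.2147] (array([ 92.2298,  -5.2767, 113.4525]), array([ 0.2693, -0.3788,  1.216 ])) [[ 0.8708 -0.2773  0.406 ]
 [ 0.2513  0.9608  0.1172]
 [-0.4226 -0.      0.9063]] [0.519  0.0389 0.3282]
```

servo_tool(deltas="0 30.7 -1.8 0 0 0 0;0 30.7 -1.8 0 0 0 0;0 30.7 -1.8 0 0 0 0;0 0 0 0 0.0224 -0.0316 0.1013;0 0 0 0 0.0224 -0.0316 0.1013;0 0 0 0 0.0224 -0.0316 0.1013;0 0 0 0 0.0224 -0.0316 0.1013;0 0 0 0 0.0224 -0.0316 0.1013")

```text
time_s: 7.55
position: [0.5183, 0.1318, 0.3284]
tool_rot: [[0.522, 0.839, -0.153], [0.834, -0.54, -0.116], [-0.18, -0.067, -0.981]]
ft_force: [-0.2, 0.4, -0.6]
grip_width: 0.0125
gripper_force: 69.5
```

servo_tool(deltas="0 0 0 0 0.0224 -0.0316 0.1013;0 0 0 0 0.0224 -0.0316 0.1013;0 0 0 0 0.0224 -0.0316 0.1013;0 0 0 0 0.0224 -0.0316 0.1013;0 0 0 0 0.0224 -0.0316 0.1013;0 0 0 0 0.0224 -0.0316 0.1013;0 0 0 0 0.0224 -0.0316 0.1013;0 0 0 0 0 0 0")

```text
time_s: 8.22
position: [0.519, 0.1312, 0.3271]
tool_rot: [[0.871, 0.274, -0.408], [0.248, -0.962, -0.118], [-0.425, 0.001, -0.905]]
ft_force: [-0.7, 0.7, -1.5]
grip_width: 0.0124
gripper_force: 69.5
```

Run:
```python
from h import *
np.set_printoptions(precision=4,suppress=True)
R=pframe(); T=np.array([.514,.130,.0625])+R@[-.06,0,.14]
print(T,delta(T,R@FL),env.observe()['position'],env.observe()['q'])
```

```text
[0.5186 0.1313 0.2147] (array([ 47.4633,  -0.3376, 101.8854]), array([-0.0003,  0.0026, -0.0032])) [0.519  0.1312 0.3271] [  4.0051  30.1654  48.8446  -6.2585 125.4886  75.5608]
```

servo_tool(deltas="0 11.9 -0.1 25.5 0 0 0;0 11.9 -0.1 25.5 0 0 0;0 11.9 -0.1 25.5 0 0 0;0 11.9 -0.1 25.5 0 0.0026 -0.003;0 0 0 0 0 0 0;0 0 0 0 0 0 0;0 0 0 0 0 0 0")

```text
time_s: 8.8
position: [0.5188, 0.1321, 0.2176]
tool_rot: [[0.872, 0.283, -0.4], [0.257, -0.959, -0.118], [-0.417, -0.0, -0.909]]
ft_force: [-0.1, 0.1, -0.8]
grip_width: 0.0122
gripper_force: 69.5
```

```bash
python3 - <<'E'
from h import *
env.get_image('wrist');p=env.get_image('wrist'); save(p,'w3.png');np.savez('w3.npz',**{k:p[k] for k in('img','depth','camera_matrix','world_to_cam')}); print(env.observe()['position'],np.abs(env.observe()['qvel']).max())
E
sed "s/w2.npz/w3.npz/; s/^O=np.array.*/O=np.array([.514,.130,.0625])/; s/^R=frame.*/R=pframe()/" f2.py > f3.py
cat >> f3.py <<'E'
e=rect(p,O,R,0); P,ok,_=cloud(p); q=(P-O)@R*1000
m=ok&(q[...,0]>-25)&(q[...,0]<45)&(abs(q[...,1])<28)&(abs(q[...,2])<8); q=q[m]; print('floor slopes,h',np.linalg.lstsq(np.c_[q[:,:2],np.ones(len(q))],q[:,2],rcond=None)[0],len(q))
d=delta(O,R@FL); print('tool err',d[1], 'TCP in pocket mm',(s['position']-O)@R*1000)
for t in ['pocket','squeeze','trigger_face','nozzle','airgun']:
    pass
E
python3 f3.py
```

```text
[0.51885327 0.13214929 0.21766212] 0.5043959389369878
pocket [ 0.6832 -0.3223 -0.0028] [0.514  0.13   0.0625] [0.5147 0.1299 0.0622] yaw fix deg -0.1576368545746164 floor z at origin 0.06221126429746854
lid plane slopes, h [-0.0068  0.0005 11.9532] 5212
lid in tool-lid frame [ 0.4462  0.1464 -0.0063] 11.953177751081093
floor slopes,h [ 0.002  -0.0004  0.1042] 4215
tool err [ 0.0021 -0.0066  0.0046] TCP in pocket mm [-60.8081   0.7191 142.8472]
```

View pics/w3.png

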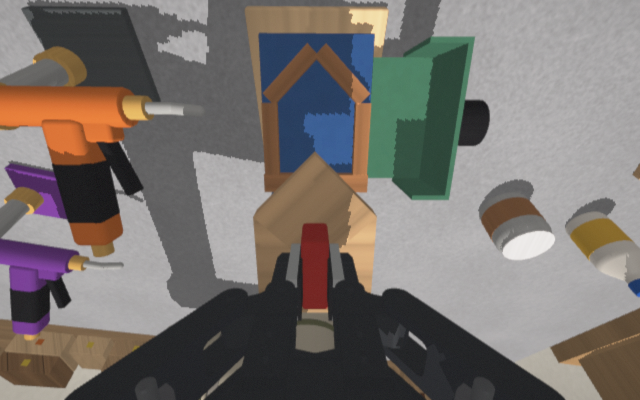

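The picture shows the pocket at (317,105), in line with the held lid (tip (316,155)), and the orange gun at left (grip (88,190), trigger (122,165), nozzle tip (202,110)). I'll work out the hover pose and measure the gun from the same view.

```bash
cat > g.py <<'E'
from h import *
np.set_printoptions(precision=4,suppress=True)
O=np.array([.5147,.1299,.0622]);R=pframe(16.0)
E
python3 - <<'E'
from g import *
print(delta(O+R@[-.0004,-.0002,.034],R@FL))
for k in ('wrist','top'):
    p=env.get_image(k)
    for t in ['squeeze','trigger_face','nozzle','airgun']:
        for r in env.spot_point(t,p)[:3]: w=world(p,r['uv']);print(k,t,np.round(r['uv'],1),round(r['conf'],2),w,(w-O)@R*1000)
p=env.get_image('wrist')
P,ok,hsv=cloud(p); m=ok&(hsv[...,0]>4)&(hsv[...,0]<18)&(hsv[...,1]>170)&(P[...,2]>.08)&(P[...,1]>.2)&(P[...,0]>.35)
q=P[m]; print(m.sum(),q.min(0),q.max(0)); np.savez('gun.npz',P=P,hsv=hsv,ok=ok)
E
```

```text
(array([ 60.3961,   1.2796, 109.2489]), array([ 0.0029, -0.0066,  0.0062]))
wrist squeeze [ 89.6 174.8] 0.92 [0.4625 0.3027 0.1348] [-33.042  180.4618  64.7035]
wrist squeeze [ 37.7 287.6] 0.62 [0.2347 0.4149 0.1275] [-200.3803  351.0977  -21.3359]
wrist trigger_face [ 64.5 291. ] 0.79 [0.2217 0.3916 0.1217] [-215.0782  332.2962  -34.6491]
wrist trigger_face [128.3 171.5] 0.68 [0.4662 0.2777 0.1259] [-32.3062 155.4282  55.2458]
wrist nozzle [203.9 110.4] 0.78 [0.5215 0.2269 0.0952] [16.2025 91.3878 44.0137]
wrist nozzle [122.8 264.8] 0.77 [0.2615 0.3269 0.0941] [-184.9051  259.1935  -50.9827]
wrist nozzle [310.9 243.1] 0.26 [0.5419 0.141  0.2273] [-43.2916   3.1904 162.0157]
wrist airgun [ 44.5 288.3] 0.84 [0.2245 0.4133 0.1228] [-207.6055  352.3923  -29.9818]
wrist airgun [102.5 162.8] 0.67 [0.4642 0.3003 0.12  ] [-25.836  177.7458  51.693 ]
top squeeze [226.2 218.9] 0.78 [0.4592 0.3032 0.1387] [-37.381  181.9274  66.966 ]
top squeeze [390.1  99.3] 0.62 [ 0.7746 -0.1473  0.14  ] [ 124.3188 -338.0884  143.8127]
top trigger_face [405.1  98.9] 0.66 [ 0.7766 -0.1892  0.1329] [ 118.526  -378.9194  133.3178]
top trigger_face [233.4 215.2] 0.62 [0.4691 0.2856 0.1288] [-28.9501 162.2485  59.9453]
top trigger_face [299.2  97.6] 0.51 [0.822  0.1079 0.0052] [ 286.355  -105.8591   70.6124]
top nozzle [426.8  84.9] 0.73 [ 0.8529 -0.2763 -0.0012] [ 219.9802 -483.7209   32.6686]
top nozzle [319.7  82.4] 0.59 [0.8671 0.0455 0.0043] [ 310.3764 -178.2757   80.873 ]
top airgun [228.2 217.2] 0.66 [0.464  0.2997 0.129 ] [-29.9664 177.237   59.7236]
top airgun [291.9  95. ] 0.66 [0.8301 0.1295 0.0065] [298.2406 -87.2867  77.6427]
top airgun [399.8  99.4] 0.59 [ 0.8106 -0.1937 -0.0006] [ 203.4283 -392.6336   25.5987]
8310 [0.4041 0.2768 0.0924] [0.5264 0.3731 0.1629]
```

servo_tool(deltas="0 30.2 0.6 0 0.0015 -0.0033 0.003;0 30.2 0.7 0 0.0015 -0.0033 0.003;0 0 0 36 0 0 0;0 0 0 36 0 0 0;0 0 0 25 0 0 0;0 0 0 12 0 0 0;0 0 0 0 0 0 0;0 0 0 0 0 0 0")

```text
time_s: 10.12
position: [0.5267, 0.1336, 0.092]
tool_rot: [[0.87, 0.275, -0.41], [0.249, -0.961, -0.116], [-0.426, -0.001, -0.905]]
ft_force: [0.5, -0.7, -0.2]
grip_width: 0.0125
gripper_force: 69.5
```

Run:
```python
from g import *
p=env.get_image('wrist')
s=env.observe(); print(s['position'],s['qvel'],s['ft_force'])
print('to go to 18.5:',delta(O+R@[-.0004,-.0002,.0185],R@FL),'TCP in pocket',(s['position']-O)@R*1000)
```

```text
[0.5272 0.1336 0.0925] [ 0.0046 -0.5018 -0.4862 -0.0631 -0.0754 -0.0279] [-0.0233 -0.593  -0.1568]
to go to 18.5: (array([ 0.6201,  0.359 , 14.4787]), array([-0.0007,  0.0022, -0.0003])) TCP in pocket [-0.9879  0.1486 32.9803]
```

servo_tool(deltas="0 0.6 0.4 2 0 0.002 0;0 0 0 2 0 0 0;0 0 0 2 0 0 0;0 0 0 2 0 0 0;0 0 0 2 0 0 0;0 0 0 0 0 0 0;0 0 0 0 0 0 0")

```text
time_s: 10.75
position: [0.5231, 0.1322, 0.0822]
tool_rot: [[0.871, 0.275, -0.408], [0.25, -0.961, -0.116], [-0.424, -0.001, -0.906]]
ft_force: [2.0, -0.5, -3.3]
grip_width: 0.012
gripper_force: 69.4
```

servo_tool(deltas="0 0 0 1.5 0 0 0;0 0 0 1.5 0 0 0;0 0 0 1.5 0 0 0;0 0 0 0 0 0 0;0 0 0 0 0 0 0")

```text
time_s: 11.17
position: [0.5218, 0.1318, 0.0791]
tool_rot: [[0.871, 0.275, -0.406], [0.25, -0.961, -0.116], [-0.422, -0.0, -0.906]]
ft_force: [3.9, 2.1, 4.7]
grip_width: 0.0127
gripper_force: 70.5
```

Run:
```python
from g import *
p=env.get_image('wrist')
s=env.observe(); print(R.T@s['ft_force'],'TCP in pocket',(s['position']-O)@R*1000,delta(O,R@FL)[1])
```

```text
[1.7046 1.5746 6.9708] TCP in pocket [-0.4865 -0.1058 18.3804] [-0.0007 -0.0004 -0.0002]
```

The lid is at floor height with about 7 N on the floor. Releasing it and backing off along the normal.

servo_tool(deltas="0 0 0 0.5 0 0 0;0.4 0 0 0 0 0 0;0.4 0 0 0 0 0 0;0.4 0 0 0 0 0 0;0.4 0 0 -15 0 0 0;0.4 0 0 -35 0 0 0;0.4 0 0 -40 0 0 0;0.4 0 0 -40 0 0 0")

```text
time_s: 11.88
position: [0.5738, 0.1467, 0.1968]
tool_rot: [[0.87, 0.275, -0.41], [0.249, -0.962, -0.116], [-0.427, -0.001, -0.904]]
ft_force: [0.9, -0.4, 0.4]
grip_width: 0.0343
gripper_force: 0.0
```

servo_tool(deltas="0.5 -35 0 -20 0 0 0;0.5 -35 0 0 0 0 0;0.7 0 0 0 0 0 0;0.7 0 0 0 0 0 0")

```text
time_s: 12.22
position: [0.5204, 0.1314, 0.2443]
tool_rot: [[0.871, 0.275, -0.407], [0.249, -0.961, -0.116], [-0.423, -0.001, -0.906]]
ft_force: [0.1, -0.2, -0.2]
grip_width: 0.0596
gripper_force: 0.0
```

Run:
```python
from g import *
env.get_image('wrist');p=env.get_image('wrist'); save(p,'w4.png'); np.savez('w4.npz',**{k:p[k] for k in('img','depth','camera_matrix','world_to_cam')})
s=env.observe(); print('TCP in pocket',(s['position']-O)@R*1000)
P,ok,_=cloud(p); q=(P-O)@R*1000
m=ok&(q[...,0]>-40)&(q[...,0]<20)&(abs(q[...,1])<32)&(abs(q[...,1])>11)&(abs(q[...,2]-12)<8); a=q[m]; print('lid top',np.linalg.lstsq(np.c_[a[:,:2],np.ones(len(a))],a[:,2],rcond=None)[0],len(a))
m=ok&(abs(q[...,0])<40)&(abs(q[...,1])<20)&(abs(q[...,2]-38)<4); a=q[m]; print('handle',cv2.minAreaRect(a[:,:2].astype(np.float32)),np.median(a[:,2]),len(a))
for t in ['squeeze','trigger_face','nozzle','airgun']:
    for r in env.spot_point(t,p)[:3]: w=world(p,r['uv']);print(t,np.round(r['uv'],1),round(r['conf'],2),w,(w-O)@R*1000)
```

```text
TCP in pocket [-70.0692  -0.3084 166.3625]
lid top [-0.0001 -0.0024 12.0656] 2463
handle ((-1.0591411590576172, 0.026924610137939453), (13.9955472946167, 39.22085952758789), 89.80612182617188) 37.87465370116406 677
squeeze [105.8 158.3] 0.71 [0.4635 0.3027 0.1361] [-32.6394 180.174   66.3057]
squeeze [ 52.4 275.1] 0.65 [0.2316 0.4147 0.1331] [-205.4577  351.8382  -17.6224]
squeeze [120.2 146.5] 0.21 [0.4631 0.3004 0.1161] [-25.14   178.1371  47.7698]
trigger_face [ 78.7 275.2] 0.82 [0.2201 0.3917 0.1226] [-216.7848  332.8726  -34.4457]
trigger_face [143.3 158.4] 0.64 [0.4639 0.2764 0.1265] [-34.8352 154.8569  54.7383]
nozzle [211.3  98. ] 0.92 [0.522  0.2267 0.0949] [16.7134 90.9983 43.9137]
nozzle [131.6 249.8] 0.74 [0.2634 0.3279 0.0964] [-183.9128  259.6008  -47.9791]
nozzle [121.2 148.9] 0.72 [0.4608 0.2998 0.1164] [-27.4355 178.1978  47.0443]
airgun [120.5 145.3] 0.98 [0.4637 0.3005 0.1151] [-24.1437 178.0849  47.0863]
airgun [ 60.  272.6] 0.96 [0.221  0.4146 0.1229] [-210.3814  354.5823  -31.1276]
airgun [414.1 108.6] 0.35 [0.5469 0.0288 0.052 ] [   7.082  -106.0664   -7.8971]
```

View pics/w4.png

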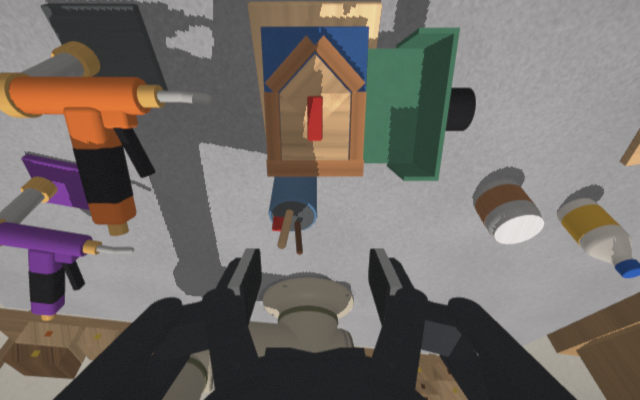

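The picture confirms it: the lid sits home in the rim with its handle at (315,118). Measured: top plane 12.07 mm above the floor, flat, offset (−1.1, 0.0) mm. Now I'll fit the gun.

```bash
cat > gun.py <<'E'
from g import *
p=dict(np.load('w4.npz')); P,ok,hsv=cloud(p)
for yaw in (16.0,):
    G=pframe(yaw); g0=np.array([.4665,.2911,.122])
    q=(P-g0)@G*1000
    m=ok&(abs(q[...,0])<110)&(abs(q[...,1])<130)&(abs(q[...,2])<30); a=q[m]
    print(np.histogram(a[:,2],bins=np.arange(-30,31,3)))
    b=a[(a[:,0]<0)&(a[:,0]>-75)&(a[:,2]>9)]; print('grip rect',cv2.minAreaRect(b[:,:2].astype(np.float32)),'plane',np.linalg.lstsq(np.c_[b[:,:2],np.ones(len(b))],b[:,2],rcond=None)[0])
    for x in range(-90,80,10):
        c=a[(abs(a[:,0]-x)<2)]; t=c[c[:,2]>9]; l=c[(c[:,2]>-12)]
        print(x,'grip y',np.percentile(t[:,1],[1,99]) if len(t) else 0,'all y',np.percentile(l[:,1],[1,99]) if len(l) else 0, 'ztop', np.percentile(t[:,2],[50,99]) if len(t) else 0)
    for y in range(-120,100,15):
        c=a[(abs(a[:,1]-y)<2)&(a[:,0]>20)&(a[:,2]>-15)]
        if len(c): print('y',y,'barrel x',np.percentile(c[:,0],[1,99]),'zmax',c[:,2].max())
E
python3 gun.py
```

```text
(array([  60,   57,   54,   39,   37,   46,   90,  232,  408,  506,  681,
        922, 1834, 1727, 5618, 1210,   59,    0,    0,    0]), array([-30, -27, -24, -21, -18, -15, -12,  -9,  -6,  -3,   0,   3,   6,
         9,  12,  15,  18,  21,  24,  27,  30]))
grip rect ((-36.54405975341797, 11.837291717529297), (56.04686737060547, 72.95645141601562), 89.65806579589844) plane [ 0.0063  0.0807 12.0562]
-90 grip y 0 all y 0 ztop 0
-80 grip y [23.4479 23.4479] all y [17.5766 31.1472] ztop [9.0131 9.0131]
-70 grip y [17.178  26.8446] all y [17.0243 30.9596] ztop [9.1733 9.2592]
-60 grip y [10.5244 38.1662] all y [ 9.8222 37.9634] ztop [13.9889 15.679 ]
-50 grip y [10.4354 38.0789] all y [ 9.6108 37.7347] ztop [13.9568 15.4903]
-40 grip y [10.3058 38.3336] all y [ 9.5006 37.7578] ztop [14.1249 15.6687]
-30 grip y [10.3566 38.3402] all y [ 9.54   38.0081] ztop [14.1289 16.0623]
-20 grip y [ 1.5609 38.2044] all y [-17.7882  37.6797] ztop [14.2269 15.7852]
-10 grip y [-9.34   38.8746] all y [-14.8633  38.1977] ztop [14.0341 15.6985]
0 grip y [-6.134 38.199] all y [-11.468   37.2694] ztop [13.96
[... 416 characters left out ...]
82.4119] all y [-22.3735  81.273 ] ztop [11.2955 13.5483]
70 grip y 0 all y 0 ztop 0
y -75 barrel x [39.5379 46.9801] zmax -4.54205998337478
y -60 barrel x [40.3236 49.13  ] zmax 5.364519940793414
y -45 barrel x [41.0996 48.9896] zmax 5.722359150445868
y -30 barrel x [37.1027 53.5975] zmax 10.087767951895483
y -15 barrel x [30.5345 59.5742] zmax 16.85464300965419
y 0 barrel x [20.2006 59.6366] zmax 16.580890957515507
y 15 barrel x [20.6079 59.5118] zmax 16.677303891892507
y 30 barrel x [20.6702 59.5172] zmax 16.525621601431983
y 45 barrel x [32.1903 60.7138] zmax 16.519571440146848
y 60 barrel x [31.4529 60.6231] zmax 16.330229788395872
y 75 barrel x [28.1962 65.0824] zmax 19.906583782525963
```

The gun fits yaw 16° with a small shift from my first guess. Working out the hover pose above the squeeze point.

```bash
cat >> g.py <<'E'
Og=np.array([.4665,.2911,.122])+R@[0,.0062,0]
E
python3 - <<'E'
from g import *
print(Og,delta(Og+R@[-.008,.0095,.06],R@FL))
E
```

```text
[0.4648 0.2971 0.122 ] (array([  34.9184, -184.1748,   52.9985]), array([-0.0013,  0.0035, -0.0001]))
```

servo_tool(deltas="1 7 -37 0 0 0 0;1 7 -37 0 0 0 0;1 7 -37 0 0 0 0;1 7 -37 0 0 0 0;1 7 -36 0 0 0.0035 0;1 0 0 27 0 0 0;1 0 0 26 0 0 0;1 0 0 0 0 0 0")

```text
time_s: 13.18
position: [0.4768, 0.3109, 0.1762]
tool_rot: [[0.868, 0.277, -0.413], [0.25, -0.961, -0.119], [-0.43, -0.0, -0.903]]
ft_force: [0.4, 0.3, 0.4]
grip_width: 0.0854
gripper_force: 0.0
```

servo_tool(deltas="1 0 0 0 0 0 0;1 0 0 0 0 0 0")

```text
time_s: 13.35
position: [0.4808, 0.3111, 0.1818]
tool_rot: [[0.873, 0.274, -0.403], [0.25, -0.962, -0.114], [-0.419, -0.001, -0.908]]
ft_force: [0.4, -0.4, 0.4]
grip_width: 0.0852
gripper_force: 0.0
```

Run:
```python
from g import *
p=env.get_image('wrist'); save(p,'w5.png')
print(delta(Og+R@[-.008,.0095,-.022],R@FL),env.observe()['q'],env.observe()['grip_width'])
P,ok,_=cloud(p); q=(P-Og)@R*1000; q=q[ok&(abs(q[...,0])<110)&(abs(q[...,1])<130)&(abs(q[...,2])<25)]
for x in (-60,-40,-20,-10,0,10):
    c=q[abs(q[:,0]-x)<2]; t=c[c[:,2]>11]; l=c[c[:,2]>-12]
    print(x,np.percentile(t[:,1],[1,99]) if len(t) else 0,np.percentile(l[:,1],[1,99]) if len(l) else 0)
for y in (-15,15,45,60):
    c=q[(abs(q[:,1]-y)<2)&(q[:,0]>20)&(q[:,2]>-10)]
    if len(c): print(y,np.percentile(c[:,0],[1,99]))
```

```text
(array([-0.6346, -0.4041, 84.5462]), array([-0.0015, -0.0045, -0.0008])) [ 20.2043  37.6731  58.3755   1.9444 108.6167  94.4891] 0.08559289013372404
-60 [ 6.1163 32.8488] [ 4.9191 33.9058]
-40 [ 5.855  32.7815] [ 4.2314 33.8906]
-20 [ 5.1802 32.8439] [-23.0335  33.9648]
-10 [ 5.2328 33.2468] [-19.8463  33.4298]
0 [ 5.2957 33.0606] [-16.4242  33.9878]
10 [ 5.351  32.6066] [-13.1669  33.5252]
-15 [21.5958 60.33  ]
15 [20.5116 60.3472]
45 [32.4308 60.4164]
60 [32.569  60.4401]
```

View pics/w5.png

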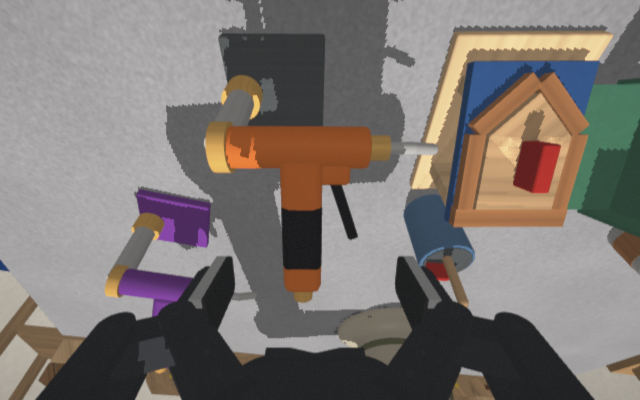

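The wrist view shows the gun squarely between the open fingers (grip (302,240), trigger (345,212)), with the lid still seated. Lowering over the grip, centring and squeezing.

servo_tool(deltas="1 0 0 22 0 -0.004 0;1 0 0 22 0 0 0;1 0 0 22 0 0 0;1 0 0 12 0 0 0;1 0 0 6.5 0 0 0;1 0 -2 0 0 0 0;1 0 -1.5 0 0 0 0;1 0 0 0 0 0 0", newtons=40)

```text
time_s: 14.07
position: [0.4452, 0.3051, 0.1052]
tool_rot: [[0.871, 0.275, -0.406], [0.25, -0.961, -0.115], [-0.422, -0.001, -0.906]]
ft_force: [0.6, -0.1, 0.5]
grip_width: 0.0854
gripper_force: 0.0
```

Run:
```python
from g import *
s=env.observe(); print((s['position']-Og)@R*1000,s['ft_force'],s['grip_width'])
```

```text
[ -7.9225  13.1654 -22.2403] [ 0.6274 -0.0741  0.5351] 0.0853517498858894
```

servo_tool(deltas="0.6 0 0 0 0 0 0;0.5 0 0 0 0 0 0;0.3 0 0 0 0 0 0;0.3 0 0 0 0 0 0;0.3 0 0 0 0 0 0;0.3 0 0 0 0 0 0")

```text
time_s: 14.57
position: [0.4446, 0.3058, 0.1051]
tool_rot: [[0.871, 0.274, -0.407], [0.25, -0.962, -0.113], [-0.422, -0.003, -0.906]]
ft_force: [0.6, 6.5, 6.4]
grip_width: 0.0401
gripper_force: 46.9
```

servo_tool(deltas="0.3 0 0 0 0 0 0;0.3 0 0 0 0 0 0;0.3 0 0 0 0 0 0;0.3 0 0 0 0 0 0")

```text
time_s: 14.9
position: [0.4446, 0.3058, 0.1051]
tool_rot: [[0.871, 0.274, -0.407], [0.25, -0.962, -0.113], [-0.422, -0.003, -0.906]]
ft_force: [0.9, 6.5, 6.4]
grip_width: 0.0399
gripper_force: 46.9
```

Run:
```python
from g import *
s=env.observe(); print((s['position']-Og)@R*1000,R.T@s['ft_force'],s['grip_width'],s['gripper_force'])
```

```text
[ -8.2894  13.9689 -22.5096] [-0.3495  6.0391  6.9428] 0.03985783611446567 46.88728451728821
```

Squeezed home: the fingers stopped at 40 mm, against 41 mm nominal. Holding, then releasing.

servo_tool(deltas="0.3 0 0 0 0 0 0;0.3 0 0 0 0 0 0;0.3 0 0 0 0 0 0;0.3 0 0 0 0 0 0;0.3 0 0 0 0 0 0;0.3 0 0 0 0 0 0;0.3 0 0 0 0 0 0;0.3 0 0 0 0 0 0")

```text
time_s: 15.57
position: [0.4446, 0.3058, 0.1051]
tool_rot: [[0.871, 0.274, -0.407], [0.25, -0.962, -0.113], [-0.422, -0.003, -0.906]]
ft_force: [0.1, 6.4, 6.8]
grip_width: 0.0401
gripper_force: 46.9
```

servo_tool(deltas="0.3 0 0 0 0 0 0;0.3 0 0 0 0 0 0;0.3 0 0 0 0 0 0;0.3 0 0 0 0 0 0;1 0 0 0 0 0 0;1 0 0 0 0 0 0;1 0 0 0 0 0 0;1 0 0 0 0 0 0")

```text
time_s: 16.23
position: [0.444, 0.3047, 0.104]
tool_rot: [[0.87, 0.275, -0.409], [0.249, -0.961, -0.116], [-0.425, -0.001, -0.905]]
ft_force: [0.0, -0.0, 0.8]
grip_width: 0.0846
gripper_force: 0.0
```

servo_tool(deltas="1 0 0 0 0 0 0;1 0 2.5 0 0 0 0;1 0 0 -15 0 0 0;1 0 0 -30 0 0 0;1 0 0 -40 0 0 0;1 0 0 -40 0 0 0;1 0 0 -20 0 0 0;1 0 0 0 0 0 0")

```text
time_s: 16.9
position: [0.5062, 0.3195, 0.2392]
tool_rot: [[0.874, 0.275, -0.402], [0.25, -0.962, -0.113], [-0.417, -0.002, -0.909]]
ft_force: [0.6, 0.4, 0.1]
grip_width: 0.0855
gripper_force: 0.0
```

servo_tool(deltas="1 0 0 0 0 0 0;1 0 0 0 0 0 0;1 0 0 0 0 0 0;1 0 0 0 0 0 0")

```text
time_s: 17.23
position: [0.5036, 0.3189, 0.2344]
tool_rot: [[0.869, 0.275, -0.411], [0.249, -0.961, -0.117], [-0.427, -0.001, -0.904]]
ft_force: [-0.1, 0.1, 0.2]
grip_width: 0.0852
gripper_force: 0.0
```

Run:
```python
from g import *
p=env.get_image('wrist'); save(p,'w6.png'); print(env.observe()['ft_force'],env.observe()['grip_width'])
P,ok,_=cloud(p); q=(P-Og)@R*1000; q=q[ok&(abs(q[...,0])<110)&(abs(q[...,1])<130)&(abs(q[...,2])<25)]
for x in (-20,-10,0,10):
    c=q[abs(q[:,0]-x)<2]; l=c[c[:,2]>-12]; print(x,np.percentile(l[:,1],[1,99]))
q=(P-O)@R*1000
m=ok&(q[...,0]>-40)&(q[...,0]<20)&(abs(q[...,1])<32)&(abs(q[...,1])>11)&(abs(q[...,2]-12)<8); a=q[m]; print('lid top',np.linalg.lstsq(np.c_[a[:,:2],np.ones(len(a))],a[:,2],rcond=None)[0],len(a))
m=ok&(abs(q[...,0])<40)&(abs(q[...,1])<20)&(abs(q[...,2]-38)<4); a=q[m]; print('handle',cv2.minAreaRect(a[:,:2].astype(np.float32)))
```

```text
[ 0.0919 -0.5198  0.5114] 0.08515402823338691
-20 [-22.5744  33.718 ]
-10 [-19.7111  33.5414]
0 [-16.2058  33.6189]
10 [-13.0304  34.0426]
lid top [ 0.0012 -0.0027 12.2405] 1652
handle ((-0.48990631103515625, 0.7314496040344238), (39.66147232055664, 14.801200866699219), 0.23160041868686676)
```

View pics/w6.png

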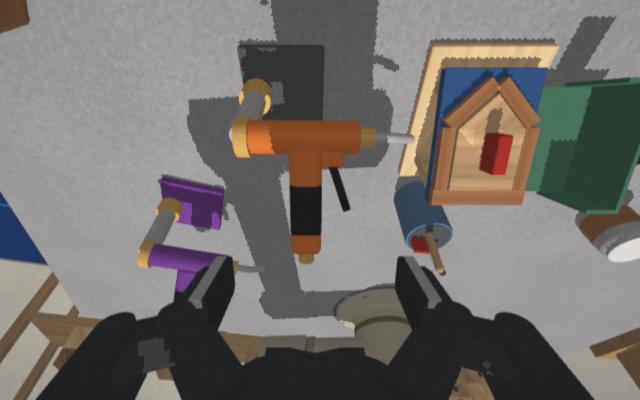

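The last picture shows the trigger back at rest (340,190), at its earlier position. The lid is seated (handle (495,153), flat, under 1 mm off), the gripper is clear, and the brush pot stands at (425,225). Handing in.

```bash
python3 -c "
from rig import env
print(env.close_job())"
```

```text
the job is handed in; nothing more can be done
None
```

I seated the house lid flat in the pocket (under 1 mm off) and let go, squeezed the orange gun's trigger home for over a second, and it sprang back; no bystander was touched, and I handed the job in at about 17 s, with no verdict returned.

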